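# Check-weigh a casting from the turntable on an arrested beam balance

### The job

Check the brass casting against the steel weight: lift it off the free-spinning turntable without sending the turntable whirling, and stand it gently, upright, in the middle of the balance's empty pan, the right-hand one seen from the robot, while the balance is still arrested. Let go of it, push the red-knobbed lever all the way over to the left to release the beam, let the casting's pan sink and stay down for a second, then push the lever fully back to the right to arrest the beam level again with the casting and the weight still on their pans. Leave the jar and the red wax blank standing on the turntable and do not disturb the other things on the bench.

Things in the scene. Friction and masses are not known exactly. Their poses are not given: they have to be found in the camera images.
- casting: Brass casting, loose, about 110 g: a round foot 38 mm across and 9 mm high, tapering above 9 mm to an upright round stub 14 mm in diameter from 13 mm to 42 mm above its underside. Origin: centre of its underside; z up along the stub. It starts upright on the turntable, off-centre.
- turntable_mid (a point): Centre of the turntable's upper face, 36 mm above the bench. Round white-topped steel disc 170 mm across with black edge marks, on a low dark foot; it turns freely about its vertical axis at a touch. The axes do not turn with the disc.
- disc (a joint): Angle of the turntable disc, rad, counter-clockwise from above positive; almost no friction.
- flux_jar: Small closed jar with a green cap, 34 mm across and 30 mm high, standing loose on the turntable. Origin: centre of its underside, z up. To stay standing there.
- wax_blank: Red wax-coloured cylinder, 32 mm across and 28 mm high, standing loose on the turntable. Origin: centre of its underside, z up. To stay standing there.
- balance: Fixed beam balance. Blue base 18 mm thick, x -105 to 60, y +-155 mm. Origin: underside, below the beam pivot; -x faces the robot, +y is its left. Aluminium beam (12 mm thick, 210 long) along y at x = 0, lower face 194 mm above the bench, on a 22 mm column at x = 6. Pans hang 154 mm below the beam at y = -100 (right) and +100 by bows at x = +49: open on the near side, the beam above them.
- pan_right_top (a point): Centre of the upper face of the right-hand pan, a flat rimless disc 90 mm across, 4 mm thick; empty at the start. 46 mm above the bench when the beam is level. Axes as the balance's.
- pan_left_top (a point): Centre of the upper face of the left-hand pan (same size); the steel weight stands on it. Axes as the balance's.
- beam (a joint): Angle of the balance beam, rad: 0 level, positive when the right-hand pan is down (stop at 0.075, pan 7.5 mm down), negative when the left is down. Held level by two rubber pads under the pans while the arrest lever is at 0; free at 1.
- arrest (a joint): Arrest lever angle, rad: 0 fully over to the right (-y of the balance), beam arrested; 1.0 fully over to the left (+y), beam free. It stays where it is left, and pushing the knob takes about 1 N.
- arrest_tip (a point): Centre of the red ball knob, 26 mm across, of the arrest lever: a 10 mm rod, 70 mm long, pivoting about the balance's x direction at x = -72, y = +15 mm of the balance, 40 mm above the bench; it leans 0.5 rad right of upright at 0 and 0.5 rad left at 1. Its grey housing (70 mm along y, 50 along x) rises 43 mm above the bench.
- weight: Dark steel 60 g weight, 30 mm across and 30 mm high with a knob on top, loose on the left-hand pan. Origin: centre of its underside. To stay there.
- squeeze_bottle: White squeeze bottle with a blue cap, 44 mm across, 110 mm high, loose on the bench; leave alone. Origin: centre of its underside.
- screwdriver: Screwdriver 150 mm long lying on the bench; leave alone.
- bangle: Brass bangle 68 mm across, 8 mm high, lying on the bench; leave alone. Origin: centre of its underside.
- bead_bowl: White bowl 76 mm across, 30 mm high, on the bench; leave alone. Origin: centre of its underside.
Things that resemble listed ones, but are neither listed nor needed, are in the scene too. There is more than one size of the wax_blank; the job needs the smaller.

How it is judged:
On the way, in this order (a step that is already met when the one before it is completed fails the run):
1. the casting stands upright and released in the middle of the right-hand pan, with the balance still arrested (horizontal distance between casting and pan_right_top below 0.018 m and z of casting in the frame of pan_right_top between -0.004 and 0.006 m and angle between casting's own z axis and vertical below 0.12 rad and contact force between the fingers and casting below 0.05 N and value of joint arrest below 0.12 rad), for 0.2 s.
2. the lever is fully over and the beam is free, with the casting's pan down (horizontal distance between casting and pan_right_top below 0.018 m and z of casting in the frame of pan_right_top between -0.004 and 0.006 m and angle between casting's own z axis and vertical below 0.12 rad and contact force between the fingers and casting below 0.05 N and value of joint arrest above 0.85 rad and value of joint beam above 0.055 rad), for 0.7 s.
At the end, for the whole second after the job is handed in: Casting upright (7 deg), at rest, released, within 18 mm of the middle of the right pan; lever within 0.12 rad of its arrested end, beam level within 0.02 rad; weight upright within 30 mm of the middle of the left pan; jar and wax blank standing on the turntable (all of step 1 and linear speed of casting below 0.02 m/s and value of joint beam between -0.02 and 0.02 rad and horizontal distance between weight and pan_left_top below 0.03 m and angle between weight's own z axis and vertical below 0.2 rad and horizontal distance between each of flux_jar, wax_blank and turntable_mid below 0.085 m and angle between each of flux_jar, wax_blank's own z axis and vertical below 0.3 rad); the robot touches nothing.
It fails at once if the turntable is sent whirling (faster than half a turn per second) (velocity of joint disc above 3.14 rad/s or velocity of joint disc below -3.14 rad/s).
It fails at once if the casting is dropped or flung (faster than 0.6 m/s while not held, a fall of about 18 mm) (contact force between the fingers and casting below 0.02 N and linear speed of casting above 0.6 m/s).
It fails at once if the casting is handled while the beam is released (value of joint arrest above 0.3 rad and contact force between the fingers and casting above 0.3 N).
It fails at once if the jar, the wax blank or the weight is knocked over or off its place (angle between any of flux_jar, wax_blank, weight's own z axis and vertical above 0.6 rad or horizontal distance between any of flux_jar, wax_blank and turntable_mid above 0.085 m or horizontal distance between weight and pan_left_top above 0.04 m).
It fails at once if another thing on the bench is moved by more than 40 mm (distance of any of squeeze_bottle, screwdriver, bangle, bead_bowl from where it was at the start of the episode above 0.04 m).
It also fails if it takes over 64 s, if anything falls off the work surface, if the arm or the gripper's body presses on something with over 40 N, if the wrist force passes 120 N, or if a joint passes its speed limit or range.

### The arm

A 6-joint arm with a two-finger parallel gripper is mounted at the origin on the work surface. World frame = base frame: x ahead of the robot, y to its left, z up, the work surface at z = 0. Lengths are in m, angles in rad, forces in N, time in s.
With the tool pointing down it reaches from about 0.425 to 0.95 m from the base axis. Payload 14.7 kg.
Tool frame: the origin (TCP) lies at the very end of the fingers, on their centre line; the grasp point (between the pads) lies 19 mm behind it; z points along the fingers, x is the direction in which the jaws open and shut, and the axes are right-handed (so a half turn about z gives the same grasp; the last joint's range is limited). The gripper opens to 85 mm and grips with 20 to 120 N. Pads are 22 mm wide; open, the fingers measure 114 mm over their backs; the gripper's body (76 mm by 85 mm) begins 54 mm behind the grasp point. The pads swing forward as they close: fully open they stand 13 mm farther back than shut.
Start: joints at [-1.352, 0.48, 1.596, -0, 1.065, -0.047], TCP at [0.171, -0.627, 0.196] pointing down, gripper open.
Joint ranges: [-2.75, 2.75], [-0.82, 2.05], [0.23, 2.67], [-1.56, 4.7], [0.09, 2.69], [-2.92, 2.92]. Speed limits (rad/s): [1.89, 1.89, 2.39, 3.01, 3.01, 3.01].

### API

Orientations are given as a unit quaternion [w, x, y, z].
In Python, from cell import robot gives the robot as it stands.
- The arm moves only by the tool move_arm, never from a script. Its argument "increments" is a list of rows, each a list of 7 numbers: the closure, from 0 (fully open) to 1 (shut), then the shift along the world's x, y, z scaled (see below), then the turn, a rotation vector about the world's x, y, z scaled (see below). A call has 1 to 10 rows; each row is the pose to reach, as a shift and turn from the pose measured when the call began; what a row does not reach only later rows make up. The controller multiplies each number of a shift by 120 mm and each number of a turn by 1.5 rad. A row lasts 1/8 s, in which the tool goes at most 62.5 mm and 10.7 degrees, less where a joint would pass 70% of its speed; a pose out of reach is approached as far as the arm can. A call with a number of a shift or a turn outside -1 to 1 is refused whole. A call with a gripper value outside its range is refused whole. The fingers move at their own pace and stop on an object; "grip_force" is the grip in N (left out, the last holds). Time passes only in rows, so rows that repeat a pose let the fingers close. It gives the time, the measured TCP pose, the force and the opening at its end, in the units of the state.
- robot.get_state(): the state, without advancing time (a new reading comes with each control period).
- robot.read_camera(name): name is "scene" or "top"; returns the picture (480x640x3 uint8, red, green, blue); there is no depth.
- robot.camera_params(name): a dict with "mtx" (3x3 intrinsics, pixels), "dist" ([k1, k2, p1, p2, k3] as OpenCV has them; the pictures are not rectified), "rvec" (rotation vector, rad) and "tvec" (3), from world to camera coordinates, as OpenCV has them. Camera axes: x right, y down, z forward; pixel columns grow to the right and rows downward; lengths in m; the calibration is good to about 2 mm. A picture is of the moment at which its call begins. camera_params takes no time and is no camera call.
- robot.sign_off(): hands the job in, once; it reports no verdict.
The state is a dict: "t": time; "joints": joint angles; "joint_velocities": joint speeds; "effort": joint torques, N m; "position": TCP position; "eef_rot": TCP orientation; "ft_force": force on the tool from outside, world axes, zero at the start; "torque": the same for the moment, N m; "grip_width": finger opening in m.
Only numpy, scipy, OpenCV 4.12 (cv2) and the standard library are available. Lean on these libraries where they do the work, as an engineer would, in place of code of your own. Each camera call takes 0.05 s, during which the arm holds its last target. There are 200 camera calls.

## Working session

There is one attempt and no reset: what is moved stays moved. The work goes in short steps, Python scripts to look and compute and a tool call to move; the robot and the scene stay as the last step left them, time stands still between calls to the robot, and variables do not carry over. Pictures are saved under pics/ and viewed, about 8 in all and at most 12, crops included, and the job is handed in when it is done.

Besides the shell and the picture viewer there is one more tool, called after "Request:" as name([rows], argument=value, ...), one row to a line, values as JSON. move_arm: Moves the arm, as the interface text tells. Shifts and turns lie within -1 to 1; 1 stands for 120 mm of shift or 1.5 rad of turn. Its arguments: {"type":"object","properties":{"increments":{"type":"array","items":{"type":"array","items":{"type":"number","minimum":-1,"maximum":1}}},"grip_force":{"type":"number"}},"required":["increments"]}

```bash
mkdir -p pics
cat > h.py <<'E'
import numpy as np, cv2
from cell import robot
def cam(n):
    p=robot.camera_params(n); return [np.array(p[k],float) for k in("mtx","dist","rvec","tvec")]
def px2w(n,uv,z):
    K,d,r,t=cam(n); R=cv2.Rodrigues(r)[0]; t=t.ravel()
    q=cv2.undistortPoints(np.array(uv,float).reshape(-1,1,2),K,d).reshape(-1,2)
    C=-R.T@t; D=np.c_[q,np.ones(len(q))]@R
    z=np.broadcast_to(z,len(q)); return C+D*((z-C[2])/D[:,2])[:,None]
def w2px(n,P):
    K,d,r,t=cam(n); return cv2.projectPoints(np.array(P,float).reshape(-1,1,3),r,t,K,d)[0].reshape(-1,2)
def snap(n,f): 
    i=robot.read_camera(n)[:,:,::-1].copy(); cv2.imwrite("pics/"+f,i); return i
def crop(f,g,x0,y0,x1,y1,s):
    i=cv2.imread("pics/"+f)[y0:y1,x0:x1]; cv2.imwrite("pics/"+g,cv2.resize(i,None,fx=s,fy=s,interpolation=cv2.INTER_CUBIC))
E
python3 - <<'E'
from h import *
snap("top","t0.png");snap("scene","s0.png")
for n in("top","scene"):
    K,d,r,t=cam(n);R=cv2.Rodrigues(r)[0];print(n,(-R.T@t.ravel()).round(3),R[2].round(2),K[0,0])
print(robot.get_state())
E
```

```text
top [ 0.397 -0.019  1.237] [ 0.17  0.02 -0.99] 484.50201860963915
scene [1.076 0.28  1.102] [-0.45 -0.25 -0.86] 480.1898976036111
{'t': 0.1, 'joints': array([-1.35156349e+00,  4.80759660e-01,  1.59679201e+00, -1.99071202e-05,
        1.06510886e+00, -4.65863301e-02]), 'joint_velocities': array([-0.00051789, -0.00028841, -0.0019957 , -0.00068903, -0.00164148,
        0.0005358 ]), 'effort': array([ 1.52569235e-03, -9.52249074e+01, -4.31040823e+01,  5.90943273e-05,
        5.19585228e-03, -1.36470393e-05]), 'position': array([ 0.17068996, -0.6267747 ,  0.19504976]), 'eef_rot': array([-3.36930529e-04,  7.94578097e-01, -6.07161727e-01, -4.14297585e-04]), 'ft_force': array([-0.33522741, -0.11273345, -0.40570202]), 'torque': array([-0.00506066,  0.01659174,  0.00843652]), 'grip_width': 0.08514033468464773}
```

View pics/t0.png

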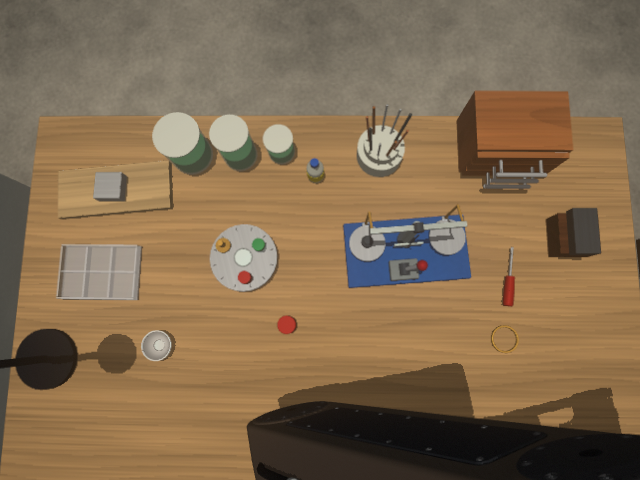

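View pics/s0.png

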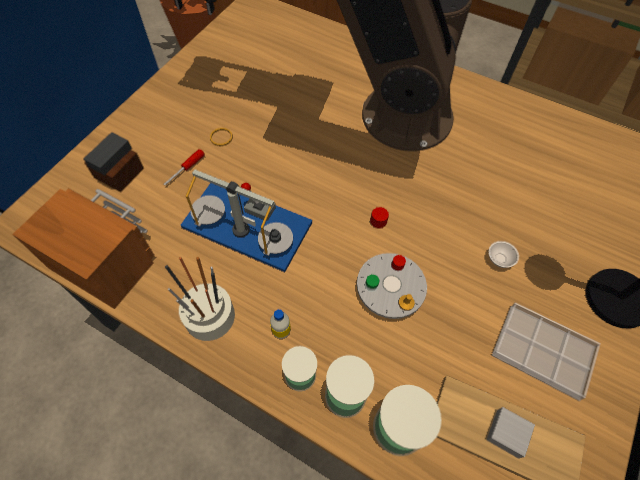

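Top view: the turntable is at (243,257). On it are the brass casting at (223,245), the green jar at (259,244) and a red cylinder at (245,277). The balance is at about (407,250), with its knob at (422,266). There are two red cylinders: the one on the turntable (245,277) and one on the bench (287,325). The bench one should be the larger lookalike, and neither gets handled. I'll check this in an enlarged crop.

Run:
```python
from h import *
i=cv2.imread("pics/t0.png")
f=lambda a,s:cv2.resize(a,None,fx=s,fy=s,interpolation=cv2.INTER_CUBIC)
a=f(i[220:340,205:305],5)[:600]; b=f(i[200:295,335:480],2)
j=cv2.imread("pics/s0.png"); c=f(j[250:320,350:430],3.6)
W=290
out=np.zeros((600,790,3),np.uint8); out[:,:500]=a; out[:190,500:790]=b; out[200:200+c.shape[0],500:500+c.shape[1]]=c
cv2.imwrite("pics/c1.png",out)
g=lambda uv,z:print(uv,z,px2w("top",uv,z).round(4).tolist())
g([(243,257)],.036);g([(223,243)],.078);g([(422,266)],.1);g([(448,237),(367,243)],.046);g([(259,244),(245,277)],.065)
```

```text
[(243, 257)] 0.036 [[0.5576, 0.2045, 0.036]]
[(223, 243)] 0.078 [[0.586, 0.247, 0.078]]
[(422, 266)] 0.1 [[0.5308, -0.2305, 0.1]]
[(448, 237), (367, 243)] 0.046 [[0.6101, -0.3069, 0.046], [0.5936, -0.1056, 0.046]]
[(259, 244), (245, 277)] 0.065 [[0.5862, 0.1608, 0.065], [0.5047, 0.1924, 0.065]]
```

View pics/c1.png

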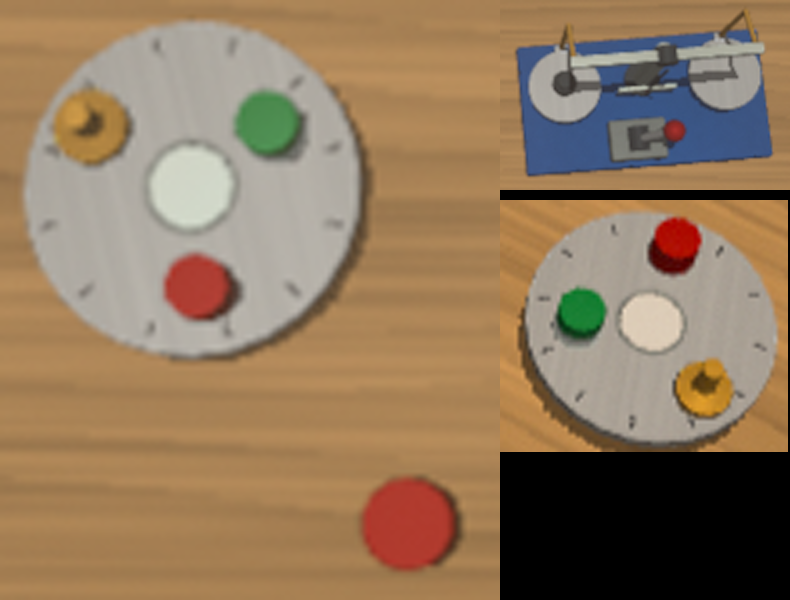

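The crop confirms it. The red cylinder on the turntable is about 13.6 px across and the bench one about 19 px, so the smaller wax blank is the one on the turntable. The casting's foot is at crop (91,127) and its stub top at (76,110). The beam sits directly above the pans, so I'll use a tilted tool (45°) coming in from the near side.

```bash
cat >> h.py <<'E'
from scipy.spatial.transform import Rotation as Ro
def Rt(h,tilt):
    s,c=np.sin(tilt),np.cos(tilt); z=np.array([np.cos(h)*s,np.sin(h)*s,-c]); x=np.array([np.sin(h),-np.cos(h),0]); return np.c_[x,np.cross(z,x),z]
def inc(p,h=None,tilt=np.pi/4,grasp=False):
    "increment to put TCP (or grasp point) at p, heading h, tilt"
    s=robot.get_state(); q=s["eef_rot"]; R0=Ro.from_quat([*q[1:],q[0]])
    T=R0.as_matrix() if h is None else Rt(h,tilt); p=np.array(p,float)
    if grasp: p=p+.019*T[:,2]
    rv=(Ro.from_matrix(T)*R0.inv()).as_rotvec()
    print("tcp goal",p.round(4),"shift",((p-s["position"])/.12).round(3).tolist(),"turn",(rv/1.5).round(3).tolist(),"deg",np.degrees(np.linalg.norm(rv)).round())
E
python3 - <<'E'
from h import *
c=lambda u,v:(205+(u+.5)/5-.5,220+(v+.5)/5-.5)
print("foot",px2w("top",[c(91,127)],.043).round(4),"top",px2w("top",[c(76,110)],.078).round(4),"mid",px2w("top",[c(192,187)],.036).round(4))
d=lambda u,v:(350+(u-500+.5)/3.6-.5,250+(v-200+.5)/3.6-.5)
print("scene: foot",px2w("scene",[d(703,388)],.043).round(4),"top",px2w("scene",[d(712,368)],.078).round(4),"mid",px2w("scene",[d(651,323)],.036).round(4))
# pans in scene (207,211),(275,239); knob (246,188)
print("scene pans",px2w("scene",[(208,210),(275,239)],.046).round(4),"knob",px2w("scene",[(246,188)],.101).round(4))
inc((.5,-.2,.35),-.3)
E
```

```text
foot [[0.5866 0.2553 0.043 ]] top [[0.5894 0.255  0.078 ]] mid [[0.5576 0.2045 0.036 ]]
scene: foot [[0.5883 0.2572 0.043 ]] top [[0.589  0.2573 0.078 ]] mid [[0.5599 0.2074 0.036 ]]
scene pans [[ 0.6157 -0.2979  0.046 ]
 [ 0.6012 -0.0999  0.046 ]] knob [[ 0.5367 -0.2244  0.101 ]]
tcp goal [ 0.5  -0.2   0.35] shift [2.744, 3.556, 1.291] turn [-0.01, -0.53, -0.358] deg 55.0
```

Request:
move_arm([
  [0,0.5,0,1,0,0,0],
  [0,1,0.5,1,0,0,0],
  [0,1,0.5,1,0,0,0],
  [0,1,0.5,1,0,0,0],
], grip_force=25)

```text
t: 0.6
position: [0.294, -0.5658, 0.3176]
eef_rot: [0.0, 0.796, -0.606, 0.001]
ft_force: [0.0, -0.4, -0.9]
grip_width: 0.0849
```

Request:
move_arm([
  [0,0.5,0.5,0,0,0,0],
  [0,1,1,0.3,0,0,0],
  [0,1,1,0.3,0,0,0],
  [0,1,1,0.3,0,0,0],
])

```text
t: 1.1
position: [0.416, -0.4441, 0.3543]
eef_rot: [0.0, 0.797, -0.605, 0.002]
ft_force: [-0.2, -1.1, -0.3]
grip_width: 0.0851
```

Request:
move_arm([
  [0,0.4,0.5,0,-0.01,-0.2,-0.1],
  [0,0.7,1,0,-0.01,-0.53,-0.36],
  [0,0.7,1,0,-0.01,-0.53,-0.36],
  [0,0.7,1,0,-0.01,-0.53,-0.36],
  [0,0.7,1,0,-0.01,-0.53,-0.36],
  [0,0.7,1,0,-0.01,-0.53,-0.36],
])

```text
t: 1.85
position: [0.4974, -0.3245, 0.3523]
eef_rot: [0.224, -0.547, 0.744, -0.311]
ft_force: [1.2, 0.5, 0.9]
grip_width: 0.0855
```

Run:
```python
from h import *
s=robot.get_state(); print(s["t"],s["position"].round(3),s["joints"].round(2)); inc((.57,.26,.25),-.3)
```

```text
1.85 [ 0.497 -0.325  0.352] [-0.91 -0.05  2.21  0.99  0.5   0.19]
tcp goal [0.57 0.26 0.25] shift [0.605, 4.871, -0.853] turn [0.004, -0.0, 0.004] deg 1.0
```

Request:
move_arm([
  [0,0,0.5,0,0,0,0],
  [0,0,1,0,0,0,0],
  [0,0,1,0,0,0,0],
])

```text
t: 2.22
position: [0.4962, -0.2026, 0.3512]
eef_rot: [0.224, -0.547, 0.744, -0.31]
ft_force: [0.7, 0.1, 0.0]
grip_width: 0.085
```

Request:
move_arm([
  [0,0,0.5,0,0,0,0],
  [0,0,1,0,0,0,0],
  [0,0,1,0,0,0,0],
])

```text
t: 2.6
position: [0.4893, -0.1373, 0.3404]
eef_rot: [0.212, -0.55, 0.751, -0.299]
ft_force: [-0.5, 0.7, -0.4]
grip_width: 0.0855
```

Request:
move_arm([
  [0.3,0,0.5,0,0,0,0],
  [0.3,0,1,0,0,0,0],
  [0.3,0,1,0,0,0,0],
])

```text
t: 2.98
position: [0.4825, -0.0605, 0.3287]
eef_rot: [0.202, -0.556, 0.755, -0.283]
ft_force: [-0.6, -0.1, -1.2]
grip_width: 0.0602
```

Request:
move_arm([
  [0.45,0,0.5,0,0,0,0],
  [0.45,0,1,0,0,0,0],
  [0.45,0,1,0,0,0,0],
])

```text
t: 3.35
position: [0.4825, 0.0581, 0.3298]
eef_rot: [0.2, -0.559, 0.754, -0.283]
ft_force: [0.9, -0.7, -0.3]
grip_width: 0.0469
```

Run:
```python
from h import *
s=robot.get_state(); print(s["t"],s["position"].round(3),s["joints"].round(2),s["grip_width"]); 
inc((.51,.28,.2),-.3)
inc((.588,.256,.069),-.3,grasp=True)
```

```text
3.35 [0.482 0.058 0.33 ] [ 0.43 -0.15  2.29 -0.86  0.62  2.92] 0.04694323776555433
tcp goal [0.51 0.28 0.2 ] shift [0.229, 1.849, -1.082] turn [-0.007, -0.052, 0.001] deg 5.0
tcp goal [0.6008 0.252  0.0556] shift [0.986, 1.616, -2.285] turn [-0.007, -0.052, 0.001] deg 5.0
```

Run:
```python
from h import *
inc((.53,.27,.19),-.1)
```

```text
tcp goal [0.53 0.27 0.19] shift [0.396, 1.766, -1.165] turn [-0.001, -0.053, 0.134] deg 12.0
```

Request:
move_arm([
  [0.45,0.2,0.4,-0.2,0,-0.053,0.134],
  [0.45,0.2,0.9,-0.5,0,-0.053,0.134],
  [0.45,0.2,0.9,-0.5,0,-0.053,0.134],
])

```text
t: 3.72
position: [0.5122, 0.147, 0.3037]
eef_rot: [0.242, -0.638, 0.686, -0.253]
ft_force: [0.5, 0.0, 0.0]
grip_width: 0.0473
```

Request:
move_arm([
  [0.45,0.1,0.4,-0.3,0,0,0],
  [0.45,0.2,0.86,-0.66,0,0,0],
  [0.45,0.2,0.86,-0.66,0,0,0],
  [0.45,0.2,0.86,-0.66,0,0,0],
])

```text
t: 4.22
position: [0.5501, 0.2355, 0.261]
eef_rot: [0.22, -0.658, 0.686, -0.22]
ft_force: [-0.1, -1.6, 0.2]
grip_width: 0.0469
```

Run:
```python
from h import *
s=robot.get_state(); print(s["t"],s["position"].round(3),s["joints"].round(2),s["grip_width"]); 
i=snap("top","t1.png");j=snap("scene","s1.png")
inc((.588,.256,.105),-.1,grasp=True)
inc((.588,.256,.069),-.1,grasp=True)
a=cv2.resize(i[200:300,190:320],None,fx=3,fy=3,interpolation=2);b=cv2.resize(j[220:330,330:460],None,fx=3,fy=3,interpolation=2)
o=np.zeros((330,790,3),np.uint8);o[:300,:390]=a;o[:,400:]=b;cv2.imwrite("pics/c2.png",o)
```

```text
4.225 [0.55  0.235 0.261] [ 0.58  0.13  2.16 -0.88  0.45  2.92] 0.04685236193965233
tcp goal [0.6014 0.2547 0.0916] shift [0.432, 0.167, -1.419] turn [-0.016, -0.1, -0.042] deg 9.0
tcp goal [0.6014 0.2547 0.0556] shift [0.432, 0.167, -1.719] turn [-0.016, -0.1, -0.042] deg 9.0
```

View pics/c2.png

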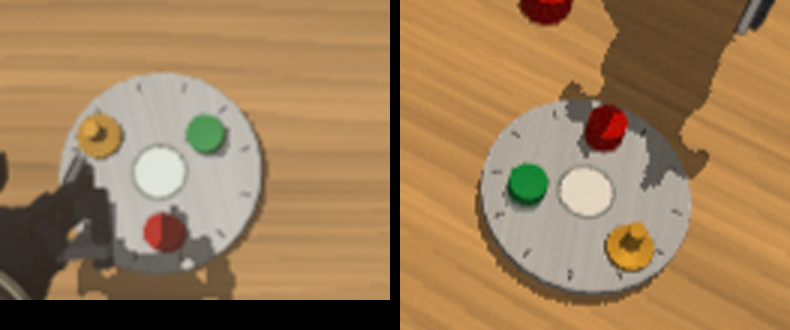

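The casting hasn't moved: foot at about (222.7,245) in the top picture. Joint 6 is at its limit at this heading, so I'll pick with a more radial heading of 0.2 and close the fingers slowly.

Run:
```python
from h import *
inc((.53,.245,.19),.2)
```

```text
tcp goal [0.53  0.245 0.19 ] shift [-0.162, 0.087, -0.598] turn [-0.0, -0.102, 0.157] deg 16.0
```

Request:
move_arm([
  [0.45,-0.16,0.09,0,0,-0.1,0.157],
  [0.45,-0.16,0.09,-0.3,0,-0.1,0.157],
  [0.45,-0.16,0.09,-0.6,0,-0.1,0.157],
  [0.45,-0.16,0.09,-0.6,0,-0.1,0.157],
  [0.45,-0.16,0.09,-0.6,0,-0.1,0.157],
])

```text
t: 4.95
position: [0.5387, 0.2351, 0.2443]
eef_rot: [-0.266, 0.734, -0.59, 0.206]
ft_force: [0.4, 0.9, 0.1]
grip_width: 0.0471
```

Run:
```python
from h import *
s=robot.get_state(); print(s["t"],s["position"].round(3),s["joints"].round(2),s["grip_width"]); 
inc((.588,.256,.100),.2,grasp=True)
inc((.588,.256,.070),.2,grasp=True)
```

```text
4.95 [0.539 0.235 0.244] [ 0.46  0.1   2.3  -1.16  0.15  2.92] 0.04713629123998357
tcp goal [0.6012 0.2587 0.0866] shift [0.521, 0.196, -1.315] turn [0.005, -0.066, -0.014] deg 6.0
tcp goal [0.6012 0.2587 0.0566] shift [0.521, 0.196, -1.565] turn [0.005, -0.066, -0.014] deg 6.0
```

```bash
cat > kin.py <<'E'
from h import *
from scipy.optimize import least_squares
D=[([-1.352,.48,1.596,0,1.065,-.047],(.171,-.627,.196)),([-.91,-.05,2.21,.99,.5,.19],(.497,-.325,.352)),([.43,-.15,2.29,-.86,.62,2.92],(.482,.058,.33)),([.58,.13,2.16,-.88,.45,2.92],(.550,.235,.261)),([.46,.10,2.30,-1.16,.15,2.92],(.539,.235,.244))]
E_=lambda s,a:Ro.from_euler(s,a)
def fk(q,k,s4=1,s6=1):
    a1,d1,L2,a3,L3,L6=k; B=E_('z',q[0]); F=B*E_('y',q[1]+q[2]); W=F*E_('z',s4*q[3])*E_('y',q[4])
    return B.apply([a1,0,d1])+(B*E_('y',q[1])).apply([0,0,L2])+F.apply([a3,0,L3])+W.apply([0,0,L6]),W*E_('z',s6*q[5])
best=None
for s4 in(1,-1):
    f=lambda k:np.r_[np.ravel([fk(q,k,s4)[0]-p for q,p in D]),.003*(k-[0,.4,.45,0,.45,.25])]
    r=least_squares(f,[0,.4,.45,0,.45,.25])
    if best is None or r.cost<best[0]: best=(r.cost,s4,r.x,np.abs(r.fun[:15]).max())
KP,S4=best[2],best[1]
lo=np.array([-2.75,-.82,.23,-1.56,.09,-2.92])+.03; hi=np.array([2.75,2.05,2.67,4.7,2.69,2.92])-.03
def ik(p,T,s6,seeds=30):
    rng=np.random.default_rng(0); out=[]
    for _ in range(seeds):
        def g(q): P,R=fk(q,KP,S4,s6); return np.r_[P-p,.3*(Ro.from_matrix(T)*R.inv()).as_rotvec()]
        r=least_squares(g,rng.uniform(np.maximum(lo,[-1,-.5,1,-1.56,.1,-2.9]),np.minimum(hi,[1,1,2.6,3.2,1.5,2.9])),bounds=(lo,hi))
        if r.cost<1e-7 and not any(np.abs(r.x-o).max()<.05 for o in out): out.append(r.x)
    return out
E
python3 - <<'E'
from kin import *
print(best)
s=robot.get_state();q=s["eef_rot"];Rm=Ro.from_quat([*q[1:],q[0]])
for s6 in(1,-1): print(s6,(Rm.inv()*fk(s["joints"],KP,S4,s6)[1]).as_rotvec().round(3))
E
```

```text
(np.float64(0.002058758464359315), 1, array([0.01347577, 0.29333821, 0.57657076, 0.01713454, 0.43267749,
       0.37942871]), np.float64(0.03555015025145786))
1 [-0.    -0.    -3.142]
-1 [-0.     0.    -2.702]
```

```bash
python3 - <<'E'
s=open('kin.py').read()
s=s.replace("a1,d1,L2,a3,L3,L6=k;","a1,d1,L2,a3,L3,L6,a2,w=k;").replace("[0,0,L2]","[a2,0,L2]").replace("W.apply([0,0,L6])","W.apply([w,0,L6])+0").replace(".45,.25]",".45,.25,0,0]")
s=s.replace("best=None\nfor s4 in(1,-1):","best=None\nfor s4 in(1,):").replace("W*E_('z',s6*q[5])","W*E_('z',s6*q[5]+np.pi)")
open('kin.py','w').write(s)
E
python3 - <<'E'
from kin import *
print(best)
for q,p in D: print((fk(q,KP,S4)[0]-p).round(3))
E
```

```text
(np.float64(0.0018299093015304224), 1, array([-0.04249298,  0.31448573,  0.60043983,  0.00881047,  0.46087369,
        0.42754948, -0.01489416, -0.02783881]), np.float64(0.03482138309158744))
[-0.03  -0.006 -0.   ]
[-0.035 -0.024 -0.   ]
[ 0.011 -0.02  -0.   ]
[ 0.014 -0.014  0.002]
[ 0.    -0.005 -0.001]
```

```bash
sed -i 's/a2,w=k;/a2,w,b=k;/; s/\[a1,0,d1\]/[a1,b,d1]/; s/.45,.25,0,0\]/.45,.25,0,0,0]/g' kin.py
python3 - <<'E'
from kin import *
print(best)
for q,p in D: print((fk(q,KP,S4)[0]-p).round(3))
c=np.array([.588,.256,.070]);pan=np.array([.612,-.304,.080])
for nm,g,hs in(("pick",c,(-.6,-.3,0,.2,.4,.7,1.)),("pan",pan,(-.5,-.2,0,.2,.4))):
  for tl in(.6,.785,.95):
    for h in hs:
      T=Rt(h,tl)
      print(nm,tl,h,[q.round(2).tolist() for q in ik(g+.019*T[:,2],T,1,12)],"flip",[q.round(2).tolist()[5] for q in ik(g+.019*T[:,2],T@np.diag([-1,-1,1]),1,8)])
E
```

```text
(np.float64(1.1566156636724227e-05), 1, array([-0.01115469,  0.32512489,  0.59209311,  0.03345546,  0.45982851,
        0.40032255,  0.00477518,  0.00360058,  0.03043785]), np.float64(0.0025382826201901243))
[-0. -0. -0.]
[-0.001  0.003 -0.002]
[0.002 0.001 0.001]
[ 0.002 -0.001  0.001]
[-0.001  0.001 -0.   ]
pick 0.6 -0.6 [[0.69, 0.65, 1.95, -1.07, 0.67, -2.51]] flip [0.63]
pick 0.6 -0.3 [[0.64, 0.6, 2.09, -1.43, 0.48, -2.45]] flip [0.69]
pick 0.6 0 [[0.54, 0.57, 2.19, 4.26, 0.33, -2.2]] flip [0.94]
pick 0.6 0.2 [[0.45, 0.55, 2.24, 3.68, 0.27, -1.89]] flip [1.26]
pick 0.6 0.4 [[0.34, 0.55, 2.26, 3.02, 0.26, -1.5]] flip [1.64]
pick 0.6 0.7 [[0.19, 0.56, 2.22, 2.13, 0.33, -1.01]] flip [2.13]
pick 0.6 1.0 [[0.09, 0.58, 2.14, 1.52, 0.46, -0.76]] flip [2.38]
pick 0.785 -0.6 [[0.79, 0.72, 1.98, -1.31, 0.8, -2.2]] flip [0.95]
pick 0.785 -0.3 [[0.73, 0.67, 2.16, 4.51, 0.67, -2.01]] flip [1.13]
pick 0.785 0 [[0.61, 0.65, 2.3, 3.89, 0.63, -1.76]] flip [1.38]
pick 0.785 0.2 [[0.48, 0.64, 2.36, 3.47, 0.65, -1.64]] flip [1.51]
pick 0.785 0.4 [[0.34, 0.64, 2.38, 3.07, 0.66, -1.56]] flip [1.58]
pi
[... 873 characters left out ...]
.64, 1.93, 1.08, 0.64, -0.55]] flip [2.59]
pan 0.785 -0.5 [[-0.51, 0.62, 2.29, 3.13, 0.56, -1.57]] flip [1.57]
pan 0.785 -0.2 [[-0.7, 0.63, 2.26, 2.46, 0.57, -1.34]] flip [1.8]
pan 0.785 0 [[-0.8, 0.64, 2.19, 2.04, 0.6, -1.18]] flip [1.96]
pan 0.785 0.2 [[-0.87, 0.67, 2.09, 1.66, 0.67, -1.02]] flip [2.12]
pan 0.785 0.4 [[-0.9, 0.7, 1.98, 1.36, 0.77, -0.91]] flip [2.23]
pan 0.95 -0.5 [[-0.51, 0.74, 2.38, 3.13, 0.92, -1.57]] flip [1.57]
pan 0.95 -0.2 [[-0.75, 0.74, 2.33, 2.57, 0.89, -1.52]] flip [1.62]
pan 0.95 0 [[-0.86, 0.74, 2.25, 2.19, 0.86, -1.42]] flip [1.72]
pan 0.95 0.2 [[-0.94, 0.75, 2.14, 1.82, 0.87, -1.28]] flip [1.86]
pan 0.95 0.4 [[-0.98, 0.78, 2.01, 1.5, 0.93, -1.13]] flip [2.01]
```

```bash
cat >> kin.py <<'E'
def path(q,wps,n=12,verbose=True):
    "wps: (p,h,tilt) TCP waypoints; local IK tracking"
    q=np.clip(q,lo,hi); P0,R0=fk(q,KP,S4); 
    for p,h,tl in wps:
        R1=Ro.from_matrix(Rt(h,tl)); rv=(R1*R0.inv()).as_rotvec(); mx=0
        for i in range(1,n+1):
            Pt=P0+(np.array(p)-P0)*i/n; Rr=Ro.from_rotvec(rv*i/n)*R0
            g=lambda x:np.r_[fk(x,KP,S4)[0]-Pt,.3*(Rr*fk(x,KP,S4)[1].inv()).as_rotvec()]
            r=least_squares(lambda x:np.r_[g(x),1e-3*(x-q)],q,bounds=(lo,hi)); mx=max(mx,np.abs(g(r.x)).max()); q=r.x
        P0,R0=np.array(p),R1
        print((p,h,tl),q.round(2).tolist(),"err",mx.round(3),"deg",np.degrees(np.linalg.norm(rv)).round())
    return q
E
python3 - <<'E'
from kin import *
s=robot.get_state();q=s["joints"]
A=(.54,.22,.24)
path(q,[(A,.3,.1),(A,1.,.1),(A,1.3,.5),(A,1.3,.8),(A,.9,.9),(A,.4,.9),(A,-.1,.8),((.6,.25,.06),-.1,.8)])
print()
path(q,[(A,1.,.4),(A,1.2,.8),(A,.7,.9),(A,.2,.8),((.6,.25,.06),-.1,.8),(A,-.1,.8),((.5,0,.24),0,.8),((.5,-.3,.24),0,.8),((.62,-.304,.07),0,.8)])
E
```

```text
((0.54, 0.22, 0.24), 0.3, 0.1) [0.34, 0.29, 1.79, -0.0, 0.96, 1.61] err 0.0 deg 34.0
((0.54, 0.22, 0.24), 1.0, 0.1) [0.29, 0.3, 1.78, 0.08, 0.99, 0.82] err 0.0 deg 40.0
((0.54, 0.22, 0.24), 1.3, 0.5) [0.01, 0.26, 1.96, 0.64, 0.88, -0.13] err 0.0 deg 29.0
((0.54, 0.22, 0.24), 1.3, 0.8) [-0.19, 0.33, 2.08, 1.04, 0.98, -0.64] err 0.0 deg 17.0
((0.54, 0.22, 0.24), 0.9, 0.9) [-0.17, 0.25, 2.35, 1.57, 0.76, -0.85] err 0.0 deg 24.0
((0.54, 0.22, 0.24), 0.4, 0.9) [0.26, 0.15, 2.51, 2.87, 0.43, -1.41] err 0.0 deg 29.0
((0.54, 0.22, 0.24), -0.1, 0.8) [0.69, 0.2, 2.32, 4.67, 0.54, -2.49] err 0.004 deg 29.0
((0.6, 0.25, 0.06), -0.1, 0.8) [0.66, 0.65, 2.27, 4.08, 0.66, -1.81] err 0.0 deg 0.0

((0.54, 0.22, 0.24), 1.0, 0.4) [0.12, 0.2, 1.99, 0.46, 0.74, 0.38] err 0.0 deg 46.0
((0.54, 0.22, 0.24), 1.2, 0.8) [-0.18, 0.3, 2.14, 1.11, 0.9, -0.63] err 0.0 deg 26.0
((0.54, 0.22, 0.24), 0.7, 0.9) [-0.05, 0.19, 2.45, 1.93, 0.61, -0.96] err 0.0 deg 29.0
((0.54, 0.22, 0.24), 0.2, 0.8) [0.47, 0.12, 2.41, 4.0, 0.26, -2.23] err 0.0 deg 29.0
((0.6, 0.25, 0.06), -0.1, 0.8) [0.66, 0.65, 2.27, 4.08, 0.66, -1.81] err 0.0 deg 17.0
((0.54, 0.22, 0.24), -0.1, 0.8) [0.69, 0.2, 2.32, 4.67, 0.54, -2.49] err 0.004 deg 0.0
((0.5, 0, 0.24), 0, 0.8) [-0.15, -0.02, 2.57, 2.65, 0.23, -1.2] err 0.001 deg 6.0
((0.5, -0.3, 0.24), 0, 0.8) [-1.04, 0.21, 2.28, 1.36, 0.69, -0.6] err 0.0 deg 0.0
((0.62, -0.304, 0.07), 0, 0.8) [-0.81, 0.64, 2.2, 2.05, 0.63, -1.2] err 0.0 deg 0.0
```

Run:
```python
from kin import *
s=robot.get_state();q=s["eef_rot"];R=Ro.from_quat([*q[1:],q[0]])
for h,t in((1.,.4),(1.2,.8),(.7,.9),(.2,.8),(0,.8)):
    N=Ro.from_matrix(Rt(h,t));print(h,t,((N*R.inv()).as_rotvec()/1.5).round(3));R=N
```

```text
1.0 0.4 [-0.119  0.155  0.518]
1.2 0.8 [ 0.238 -0.121  0.132]
0.7 0.9 [ 0.055 -0.039 -0.333]
0.2 0.8 [-0.029  0.061 -0.333]
0 0.8 [ 0.     0.    -0.133]
```

Request:
move_arm([
  [0.45,0,-0.12,0,-0.119,0.155,0.518],
  [0.45,0,-0.12,0,-0.119,0.155,0.518],
  [0.45,0,-0.12,0,-0.119,0.155,0.518],
  [0.45,0,-0.12,0,-0.119,0.155,0.518],
  [0.45,0,-0.12,0,-0.119,0.155,0.518],
  [0.45,0,-0.12,0,-0.119,0.155,0.518],
  [0.45,0,-0.12,0,-0.119,0.155,0.518],
])

```text
t: 5.82
position: [0.5371, 0.2139, 0.2401]
eef_rot: [-0.195, 0.855, -0.458, 0.144]
ft_force: [-0.7, -0.3, -0.5]
grip_width: 0.0472
```

Request:
move_arm([
  [0.45,0,0,0,0.238,-0.121,0.132],
  [0.45,0,0,0,0.238,-0.121,0.132],
  [0.45,0,0,0,0.238,-0.121,0.132],
  [0.45,0,0,0,0.238,-0.121,0.132],
  [0.45,0,0,0,0.238,-0.121,0.132],
])

```text
t: 6.45
position: [0.5213, 0.2214, 0.2295]
eef_rot: [-0.336, 0.851, -0.393, 0.089]
ft_force: [-0.4, 1.2, -0.3]
grip_width: 0.0469
```

Run:
```python
from h import *
s=robot.get_state(); print(s["t"],s["position"].round(3),s["joints"].round(2)); 
inc((.54,.22,.24),.7,.9)
```

```text
6.45 [0.521 0.221 0.23 ] [-0.04  0.17  2.3   1.26  0.57 -0.25]
tcp goal [0.54 0.22 0.24] shift [0.156, -0.012, 0.087] turn [0.032, -0.148, -0.039] deg 13.0
```

Request:
move_arm([
  [0.45,0.15,0,0.05,0.032,-0.148,-0.039],
  [0.45,0.15,0,0.05,0.032,-0.148,-0.039],
  [0.45,0.15,0,0.05,0.032,-0.148,-0.039],
  [0.45,0.15,0,0.05,0.032,-0.148,-0.039],
  [0.45,0.15,0,0.05,0.032,-0.148,-0.039],
  [0.45,0.15,0,0.05,0.032,-0.148,-0.039],
])

```text
t: 7.2
position: [0.5398, 0.2221, 0.2362]
eef_rot: [-0.395, 0.816, -0.379, 0.183]
ft_force: [-0.1, -0.5, 0.2]
grip_width: 0.0474
```

Run:
```python
from h import *
s=robot.get_state(); print(s["t"],s["position"].round(3),s["joints"].round(2)); 
inc((.54,.25,.19),.2,.85)
```

```text
7.2 [0.54  0.222 0.236] [-0.05  0.21  2.47  1.99  0.62 -1.02]
tcp goal [0.54 0.25 0.19] shift [0.002, 0.233, -0.385] turn [-0.015, 0.031, -0.334] deg 29.0
```

Request:
move_arm([
  [0.45,0,0.23,-0.38,-0.015,0.031,-0.334],
  [0.45,0,0.23,-0.38,-0.015,0.031,-0.334],
  [0.45,0,0.23,-0.38,-0.015,0.031,-0.334],
  [0.45,0,0.23,-0.38,-0.015,0.031,-0.334],
  [0.45,0,0.23,-0.38,-0.015,0.031,-0.334],
  [0.45,0,0.23,-0.38,-0.015,0.031,-0.334],
  [0.45,0,0.23,-0.38,-0.015,0.031,-0.334],
  [0.45,0,0.23,-0.38,-0.015,0.031,-0.334],
])

```text
t: 8.2
position: [0.5401, 0.2517, 0.1914]
eef_rot: [-0.321, 0.705, -0.576, 0.26]
ft_force: [0.7, 0.6, 0.1]
grip_width: 0.0469
```

Run:
```python
from h import *
s=robot.get_state(); print(s["t"],s["position"].round(3),s["joints"].round(2)); 
inc((.588-.02,.256,.069+.04),0,.8,grasp=True)
```

```text
8.2 [0.54  0.252 0.191] [ 0.57  0.3   2.48  3.7   0.53 -1.82]
tcp goal [0.5816 0.256  0.0958] shift [0.346, 0.035, -0.797] turn [-0.005, 0.034, -0.135] deg 12.0
```

Request:
move_arm([
  [0.45,0.1,0.03,-0.3,-0.005,0.034,-0.135],
  [0.45,0.35,0.03,-0.8,-0.005,0.034,-0.135],
  [0.45,0.35,0.03,-0.8,-0.005,0.034,-0.135],
  [0.45,0.35,0.03,-0.8,-0.005,0.034,-0.135],
  [0.45,0.35,0.03,-0.8,-0.005,0.034,-0.135],
])

```text
t: 8.82
position: [0.5823, 0.2551, 0.0964]
eef_rot: [0.276, -0.651, 0.651, -0.276]
ft_force: [0.4, -1.0, 1.1]
grip_width: 0.0473
```

Run:
```python
from h import *
s=robot.get_state(); print(s["t"],s["position"].round(4),s["joints"].round(2)); 
i=snap("top","t2.png");j=snap("scene","s2.png")
inc((.588,.256,.069),0,.8,grasp=True)
q=s["eef_rot"];zt=Ro.from_quat([*q[1:],q[0]]).as_matrix()[:,2]; g=s["position"]-.019*zt; print(g,w2px("scene",[g,s["position"]]),w2px("top",[g,s["position"]]))
a=cv2.resize(i[205:305,190:290],None,fx=4,fy=4,interpolation=2);b=cv2.resize(j[240:330,340:440],None,fx=4,fy=4,interpolation=2)
o=np.zeros((400,800,3),np.uint8);o[:400,:400]=a;o[:360,400:]=b;cv2.imwrite("pics/c3.png",o)
```

```text
8.825 [0.5823 0.2551 0.0964] [ 0.64  0.57  2.36  3.95  0.64 -1.79]
tcp goal [0.6016 0.256  0.0558] shift [0.16, 0.006, -0.343] turn [-0.001, 0.002, 0.0] deg 0.0
[0.56869788 0.25507759 0.1095915 ] [[413.8124344  283.13029512]
 [410.28122786 290.31514648]] [[216.3358989  248.00593201]
 [217.88879744 243.22318686]]
```

View pics/c3.png

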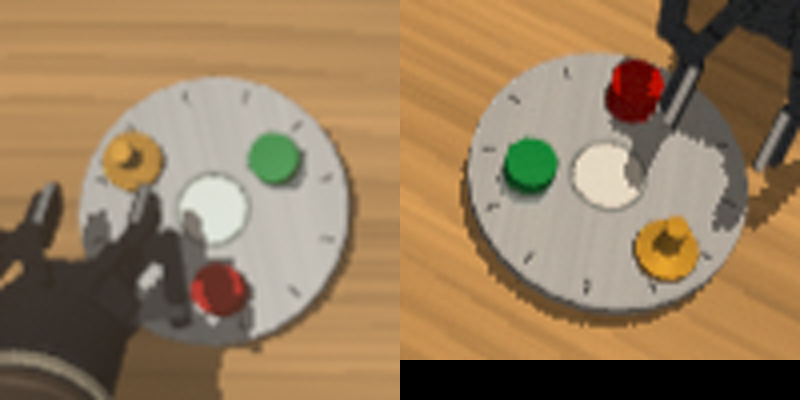

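Run:
```python
from h import *
s=robot.get_state();q=s["eef_rot"];R=Ro.from_quat([*q[1:],q[0]]).as_matrix()
def tri(a,b):
    f=[]
    for n,uv in(("top",a),("scene",b)):
        K,d,r,t=cam(n);Rc=cv2.Rodrigues(r)[0];C=-Rc.T@t.ravel();x=cv2.undistortPoints(np.array([[uv]],float),K,d).ravel();D=Rc.T@[*x,1];f.append((C,D/np.linalg.norm(D)))
    A=sum(np.eye(3)-np.outer(D,D) for C,D in f);y=sum((np.eye(3)-np.outer(D,D))@C for C,D in f);return np.linalg.solve(A,y)
for a,b in(((190+50/4,205+185/4),(340+362/4,240+165/4)),((190+150/4,205+187/4),(340+268/4,240+122/4))):
    p=tri(a,b);print(p.round(4),"in tool",(R.T@(p-s["position"])).round(4),w2px("top",p),a,w2px("scene",p),b)
print(s["position"],s["t"])
```

```text
[0.5571 0.284  0.1299] in tool [-0.0287 -0.0061 -0.0411] [[201.71244709 251.50717538]] (202.5, 251.25) [[429.62768316 281.2026554 ]] (430.5, 281.25)
[0.5568 0.2271 0.1249] in tool [ 0.0281 -0.0024 -0.0378] [[226.45015013 252.11704783]] (227.5, 251.75) [[405.84922912 270.4251848 ]] (407.0, 270.5)
[0.58239301 0.25531641 0.09697387] 8.925
```

Run:
```python
from h import *
s=robot.get_state();q=s["eef_rot"];R=Ro.from_quat([*q[1:],q[0]]).as_matrix()
o=np.zeros((400,800,3),np.uint8)
for k,(n,x0,y0) in enumerate((("top",190,215),("scene",390,245))):
    i=robot.read_camera(n)[:,:,::-1]; i=np.clip(i.astype(float)*1.7+20,0,255).astype(np.uint8)
    a=cv2.resize(i[y0:y0+50,x0:x0+50],None,fx=8,fy=8,interpolation=2)
    for x in(-.0235,.0235):
        for z,c in((0,(0,0,255)),(-.013,(0,255,255)),(-.038,(0,255,0))):
            u=(w2px(n,s["position"]+R@[x,0,z])[0]-[x0,y0]+.5)*8; cv2.circle(a,tuple(int(v) for v in u),3,c,-1)
    o[:,400*k:400*k+400]=a
cv2.imwrite("pics/c4.png",o)
```

```text
(no output)
```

View pics/c4.png

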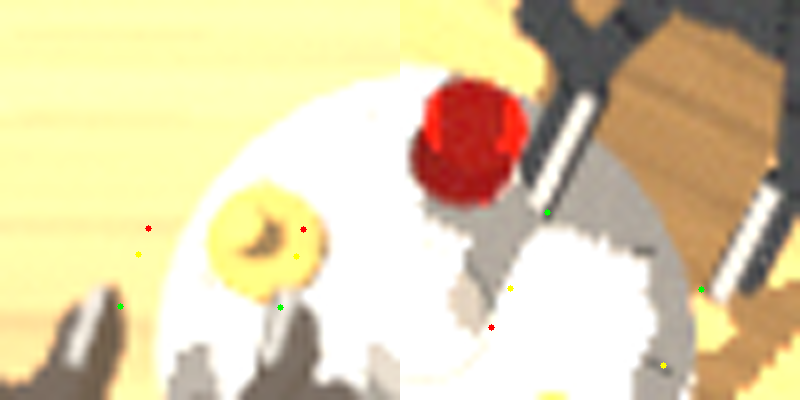

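The marks in both cameras show the fingers ending about 38 mm behind the reported TCP, and the two tips triangulate consistently. I'll trust the pictures, go down in stages and watch the force.

Request:
move_arm([
  [0.45,0.1,0,-0.15,0,0,0],
  [0.45,0.2,0,-0.3,0,0,0],
  [0.45,0.27,0,-0.4,0,0,0],
  [0.45,0.27,0,-0.4,0,0,0],
  [0.45,0.27,0,-0.4,0,0,0],
])

```text
t: 9.65
position: [0.6145, 0.2554, 0.0493]
eef_rot: [0.277, -0.651, 0.651, -0.276]
ft_force: [-0.4, -0.1, 0.0]
grip_width: 0.0469
```

Run:
```python
from h import *
s=robot.get_state();q=s["eef_rot"];R=Ro.from_quat([*q[1:],q[0]]).as_matrix();print(s["position"].round(4),s["ft_force"].round(1))
o=np.zeros((400,800,3),np.uint8)
for k,(n,x0,y0) in enumerate((("top",195,215),("scene",385,265))):
    i=snap(n,n+"3.png")
    a=cv2.resize(i[y0:y0+50,x0:x0+50],None,fx=8,fy=8,interpolation=2)
    for x in(-.0235,.0235):
        for z,c in((0,(0,0,255)),(-.038,(0,255,0))):
            u=(w2px(n,s["position"]+R@[x,0,z])[0]-[x0,y0]+.5)*8; cv2.circle(a,tuple(int(v) for v in u),3,c,-1)
    o[:,400*k:400*k+400]=a
cv2.imwrite("pics/c5.png",o)
```

```text
[0.6145 0.2554 0.0493] [-0.4 -0.1  0. ]
```

View pics/c5.png

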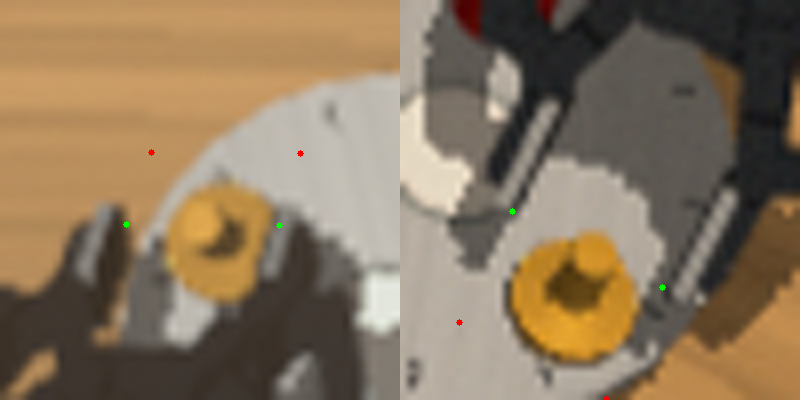

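Request:
move_arm([
  [0.45,0.05,0,-0.07,0,0,0],
  [0.45,0.09,0,-0.125,0,0,0],
  [0.45,0.09,0,-0.125,0,0,0],
  [0.6,0.09,0,-0.125,0,0,0],
  [0.68,0.09,0,-0.125,0,0,0],
  [0.72,0.09,0,-0.125,0,0,0],
], grip_force=25)

```text
t: 10.5
position: [0.6253, 0.2557, 0.0347]
eef_rot: [0.277, -0.651, 0.651, -0.276]
ft_force: [0.6, -0.3, -0.7]
grip_width: 0.0236
```

Request:
move_arm([
  [0.75,0,0,0,0,0,0],
  [0.77,0,0,0,0,0,0],
  [0.79,0,0,0,0,0,0],
  [0.81,0,0,0,0,0,0],
  [0.83,0,0,0,0,0,0],
  [0.85,0,0,0,0,0,0],
  [0.87,0,0,0,0,0,0],
  [0.9,0,0,0,0,0,0],
  [1,0,0,0,0,0,0],
  [1,0,0,0,0,0,0],
], grip_force=25)

```text
t: 11.75
position: [0.6254, 0.2557, 0.0347]
eef_rot: [0.277, -0.651, 0.651, -0.276]
ft_force: [-0.1, 0.4, 0.4]
grip_width: 0.0123
```

Request:
move_arm([
  [1,0,0,0.02,0,0,0],
  [1,0,0,0.08,0,0,0],
  [1,0,0,0.16,0,0,0],
  [1,0,0,0.25,0,0,0],
  [1,0,0,0.25,0,0,0],
])

```text
t: 12.38
position: [0.6259, 0.256, 0.0663]
eef_rot: [0.278, -0.65, 0.651, -0.276]
ft_force: [-0.2, 1.0, -1.6]
grip_width: 0.0124
```

Run:
```python
from h import *
s=robot.get_state();q=s["eef_rot"];R=Ro.from_quat([*q[1:],q[0]]).as_matrix();print(s["t"],s["position"].round(4),s["ft_force"].round(1))
o=np.zeros((480,800,3),np.uint8)
for k,(n,x0,y0) in enumerate((("top",190,205),("scene",360,240))):
    i=snap(n,n+"4.png")
    a=cv2.resize(i[y0:y0+96,x0:x0+80],None,fx=5,fy=5,interpolation=2)
    o[:,400*k:400*k+400]=a
cv2.imwrite("pics/c6.png",o)
```

```text
12.375 [0.6259 0.256  0.0663] [-0.2  1.  -1.6]
```

View pics/c6.png

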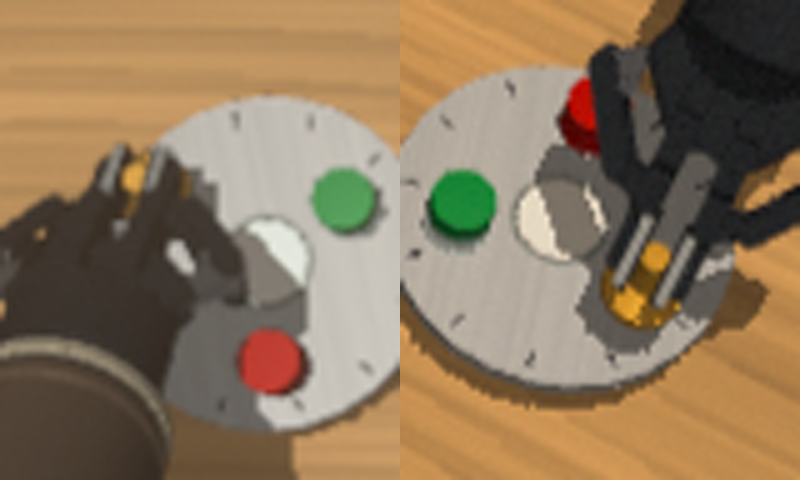

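The casting is held at 12.4 mm, upright and clear of the disc, with the jar and wax blank unmoved: jar crop (344,200), wax (272,360). Next I'll refine the balance pose from the blue base.

Run:
```python
from kin import *
for n,f in(("top","t0.png"),("scene","s0.png")):
    i=cv2.imread("pics/"+f); b,g,r=[i[:,:,k].astype(int) for k in range(3)]
    m=((b>r*1.8)&(b>g*1.3)&(b>60)).astype(np.uint8); x0,y0,x1,y1=(335,200,480,300) if n=="top" else(170,160,320,275)
    M=np.zeros_like(m);M[y0:y1,x0:x1]=m[y0:y1,x0:x1]
    c=max(cv2.findContours(M,cv2.RETR_EXTERNAL,cv2.CHAIN_APPROX_NONE)[0],key=cv2.contourArea)
    P=px2w(n,c.reshape(-1,2),.018)[:,:2].astype(np.float32); R=cv2.minAreaRect(P)
    bp=cv2.boxPoints(R); e=bp[1]-bp[0]; e2=bp[2]-bp[1]; L=e if np.linalg.norm(e)>np.linalg.norm(e2) else e2
    L=L*np.sign(L[1]); yaw=np.arctan2(-L[0],L[1]); X=np.array([np.cos(yaw),np.sin(yaw)]);Y=np.array([-X[1],X[0]])
    o=np.array(R[0])+.0225*X; print(n,R[1],"yaw",yaw.round(3),"origin",o.round(4),"panR",(o-.1*Y).round(4),"panL",(o+.1*Y).round(4),"knob",(o-.072*X-.0186*Y).round(4))
s=robot.get_state()
pt=lambda p,z:(p[0]+.0374,p[1],z)
path(s["joints"],[((.60,.24,.15),0,.8),((.55,.10,.15),0,.8),((.55,-.1,.18),0,.8),((.53,-.30,.18),0,.8),((.53,-.304,.115),0,.8),((.649,-.304,.115),0,.8),((.649,-.304,.091),0,.8)])
```

```text
top (0.16060172021389008, 0.30644315481185913) yaw 0.084 origin [ 0.602  -0.2051] panR [ 0.6103 -0.3047] panL [ 0.5936 -0.1054] knob [ 0.5318 -0.2296]
scene (0.1662604957818985, 0.30811306834220886) yaw 0.088 origin [ 0.6081 -0.2002] panR [ 0.6169 -0.2999] panL [ 0.5994 -0.1006] knob [ 0.538  -0.2251]
((0.6, 0.24, 0.15), 0, 0.8) [0.58, 0.43, 2.3, 4.11, 0.5, -2.05] err 0.0 deg 0.0
((0.55, 0.1, 0.15), 0, 0.8) [0.26, 0.35, 2.54, 3.49, 0.56, -1.69] err 0.0 deg 0.0
((0.55, -0.1, 0.18), 0, 0.8) [-0.48, 0.25, 2.52, 2.37, 0.49, -1.21] err 0.0 deg 0.0
((0.53, -0.3, 0.18), 0, 0.8) [-0.98, 0.35, 2.3, 1.62, 0.64, -0.86] err 0.0 deg 0.0
((0.53, -0.304, 0.115), 0, 0.8) [-0.98, 0.51, 2.33, 1.85, 0.67, -1.16] err 0.0 deg 0.0
((0.649, -0.304, 0.115), 0, 0.8) [-0.77, 0.56, 2.15, 1.91, 0.56, -0.99] err 0.0 deg 0.0
((0.649, -0.304, 0.091), 0, 0.8) [-0.77, 0.61, 2.15, 1.99, 0.58, -1.08] err 0.0 deg 0.0
```

Request:
move_arm([
  [1,0,0,0.4,0,0,0],
  [1,-0.2,0,0.8,0,0,0],
  [1,-0.5,-0.2,1,0,0,0],
  [1,-0.6,-0.5,1,0,0,0],
  [1,-0.6,-0.9,1,0,0,0],
  [1,-0.6,-0.9,1,0,0,0],
  [1,-0.6,-0.9,1,0,0,0],
])

```text
t: 13.35
position: [0.5538, 0.1475, 0.1851]
eef_rot: [0.277, -0.65, 0.652, -0.276]
ft_force: [0.5, 0.2, -2.2]
grip_width: 0.0122
```

Request:
move_arm([
  [1,0,-0.3,0,0,0,0],
  [1,0,-0.6,0,0,0,0],
  [1,0,-0.9,0,0,0,0],
  [1,0,-0.9,0,0,0,0],
  [1,0,-0.9,0,0,0,0],
])

```text
t: 13.98
position: [0.5543, 0.0401, 0.1851]
eef_rot: [0.277, -0.65, 0.652, -0.276]
ft_force: [-0.6, -0.3, -1.2]
grip_width: 0.0122
```

Run:
```python
from h import *
s=robot.get_state(); print(s["t"],s["position"].round(3),s["joints"].round(2),s["grip_width"]); inc((.53,-.1,.18),0,.8)
```

```text
13.975 [0.554 0.04  0.185] [ 0.04  0.24  2.56  3.2   0.46 -1.59] 0.01218556554404355
tcp goal [ 0.53 -0.1   0.18] shift [-0.202, -1.168, -0.043] turn [-0.002, 0.002, 0.001] deg 0.0
```

Request:
move_arm([
  [1,0,-0.3,0,0,0,0],
  [1,0,-0.6,0,0,0,0],
  [1,-0.1,-0.9,0,0,0,0],
  [1,-0.1,-0.9,0,0,0,0],
  [1,-0.1,-0.9,0,0,0,0],
])

```text
t: 14.6
position: [0.5429, -0.0669, 0.1853]
eef_rot: [0.278, -0.65, 0.651, -0.276]
ft_force: [0.2, 0.9, -0.9]
grip_width: 0.0124
```

Request:
move_arm([
  [1,0,-0.3,0,0,0,0],
  [1,0,-0.6,0,0,0,0],
  [1,-0.1,-0.95,0,0,0,0],
  [1,-0.1,-0.95,0,0,0,0],
  [1,-0.1,-0.95,0,0,0,0],
])

```text
t: 15.22
position: [0.5316, -0.1794, 0.1853]
eef_rot: [0.278, -0.65, 0.651, -0.276]
ft_force: [0.3, 0.3, -2.7]
grip_width: 0.0119
```

Request:
move_arm([
  [1,0,-0.3,0,0,0,0],
  [1,0,-0.6,0,0,0,0],
  [1,0,-0.9,0,0,0,0],
  [1,0,-1,0,0,0,0],
  [1,0,-1,0,0,0,0],
  [1,0,-1,0,0,0,0],
])

```text
t: 15.98
position: [0.5319, -0.2972, 0.1852]
eef_rot: [-0.278, 0.651, -0.65, 0.275]
ft_force: [0.2, -0.2, -1.0]
grip_width: 0.0123
```

Run:
```python
from h import *
s=robot.get_state(); print(s["t"],s["position"].round(3),s["joints"].round(2),s["grip_width"]); inc((.53,-.303,.12),0,.8)
```

```text
15.975 [ 0.532 -0.297  0.185] [-0.98  0.35  2.31  1.63  0.64 -0.88] 0.012331233924789338
tcp goal [ 0.53  -0.303  0.12 ] shift [-0.016, -0.048, -0.543] turn [-0.003, 0.003, -0.002] deg 0.0
```

Request:
move_arm([
  [1,0,-0.05,-0.25,0,0,0],
  [1,0,-0.05,-0.55,0,0,0],
  [1,0,-0.05,-0.65,0,0,0],
  [1,0,-0.05,-0.65,0,0,0],
])

```text
t: 16.48
position: [0.5317, -0.3015, 0.1062]
eef_rot: [-0.279, 0.651, -0.651, 0.274]
ft_force: [1.0, 0.8, -0.5]
grip_width: 0.0119
```

Request:
move_arm([
  [1,0.2,0,0,0,0,0],
  [1,0.45,0,0,0,0,0],
  [1,0.7,0,0,0,0,0],
  [1,0.85,0,0,0,0,0],
  [1,0.95,0,0,0,0,0],
  [1,0.95,0,0,0,0,0],
])

```text
t: 17.23
position: [0.6459, -0.3011, 0.1064]
eef_rot: [-0.279, 0.651, -0.65, 0.274]
ft_force: [-0.3, 0.7, -1.8]
grip_width: 0.0122
```

Run:
```python
from h import *
s=robot.get_state(); print(s["t"],s["position"].round(4),s["joints"].round(2),s["ft_force"].round(1))
p=s["position"]+[-.0374,0,.0013]; print("casting base est",p)
o=np.zeros((480,800,3),np.uint8)
for k,(n,x0,y0) in enumerate((("top",400,190),("scene",180,160))):
    i=snap(n,n+"5.png")
    a=cv2.resize(i[y0:y0+80,x0:x0+66],None,fx=6,fy=6,interpolation=2)
    for P,c in(((*p[:2],.046),(0,255,0)),((.6135,-.3025,.046),(0,0,255))):
        u=(w2px(n,[P])[0]-[x0,y0]+.5)*6; cv2.circle(a,tuple(int(v) for v in u),2,c,-1)
    o[:480,400*k:400*k+396]=a
cv2.imwrite("pics/c7.png",o)
```

```text
17.225 [ 0.6459 -0.3011  0.1064] [-0.78  0.59  2.18  1.97  0.59 -1.07] [-0.3  0.7 -1.8]
casting base est [ 0.60854264 -0.30114909  0.10766631]
```

View pics/c7.png

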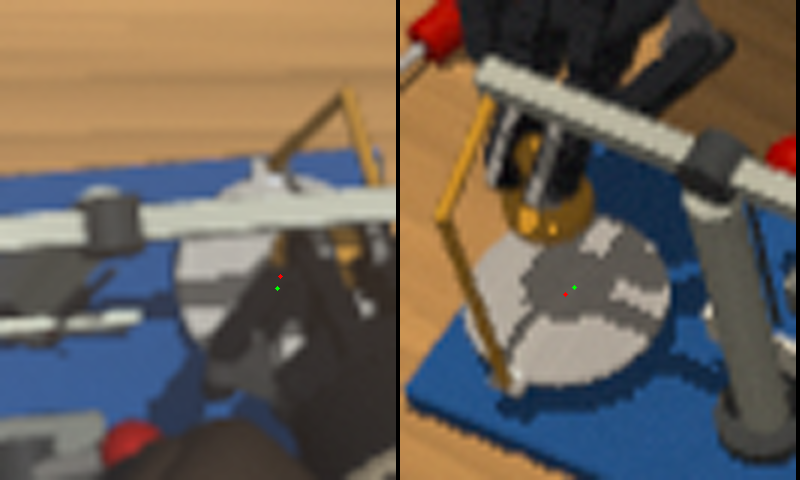

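Request:
move_arm([
  [1,0.02,-0.016,-0.15,0,0,0],
  [1,0.02,-0.016,-0.3,0,0,0],
  [1,0.02,-0.016,-0.42,0,0,0],
  [1,0.02,-0.016,-0.47,0,0,0],
  [1,0.02,-0.016,-0.47,0,0,0],
])

```text
t: 17.95
position: [0.6468, -0.3033, 0.0492]
eef_rot: [0.279, -0.651, 0.651, -0.273]
ft_force: [0.3, 0.3, -1.2]
grip_width: 0.0124
```

Run:
```python
from h import *
s=robot.get_state(); print(s["t"],s["position"].round(4),s["ft_force"].round(1))
o=np.zeros((480,800,3),np.uint8)
for k,(n,x0,y0) in enumerate((("top",400,190),("scene",180,160))):
    i=snap(n,n+"6.png")
    a=cv2.resize(i[y0:y0+80,x0:x0+66],None,fx=6,fy=6,interpolation=2)
    o[:480,400*k:400*k+396]=a
cv2.imwrite("pics/c8.png",o)
p=s["position"]+[-.0374,0,.0013]; print(p, (w2px("scene",[p,p+[0,0,.009],[.6115,-.303,.046]])-[180,160])*6+[400,0])
```

```text
17.95 [ 0.6468 -0.3033  0.0492] [ 0.3  0.3 -1.2]
[ 0.609436   -0.30332379  0.05054214] [[564.72487778 278.59494294]
 [560.90906026 267.10551252]
 [564.40220404 288.05807866]]
```

View pics/c8.png

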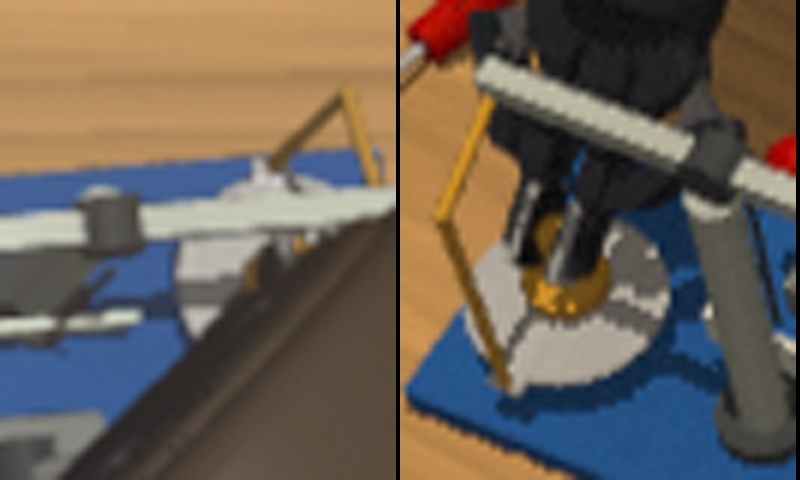

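Request:
move_arm([
  [1,0.02,0,-0.01,0,0,0],
  [1,0.02,0,-0.02,0,0,0],
  [1,0.02,0,-0.03,0,0,0],
  [1,0.02,0,-0.03,0,0,0],
])

```text
t: 18.55
position: [0.6497, -0.3033, 0.0464]
eef_rot: [-0.279, 0.651, -0.651, 0.274]
ft_force: [-0.3, 0.2, -1.7]
grip_width: 0.0125
```

Run:
```python
from h import *
s=robot.get_state(); print(s["t"],s["position"].round(4),s["ft_force"].round(1))
```

```text
18.55 [ 0.6497 -0.3033  0.0464] [-0.3  0.2 -1.7]
```

Request:
move_arm([
  [1,0,0,-0.008,0,0,0],
  [1,0,0,-0.008,0,0,0],
])

```text
t: 18.8
position: [0.6496, -0.3033, 0.0453]
eef_rot: [-0.279, 0.651, -0.651, 0.274]
ft_force: [0.3, 0.2, -1.6]
grip_width: 0.0121
```

Request:
move_arm([
  [1,0,0,-0.008,0,0,0],
  [1,0,0,-0.008,0,0,0],
])

```text
t: 19.05
position: [0.6498, -0.3033, 0.0446]
eef_rot: [-0.279, 0.651, -0.651, 0.274]
ft_force: [-1.5, 0.8, 3.5]
grip_width: 0.012
```

Run:
```python
from h import *
s=robot.get_state(); print(s["t"],s["position"].round(4),s["ft_force"].round(1))
```

```text
19.05 [ 0.6498 -0.3033  0.0446] [-1.5  0.8  3.5]
```

Request:
move_arm([
  [0.88,0,0,0,0,0,0],
  [0.84,0,0,0,0,0,0],
  [0.8,0,0,0,0,0,0],
  [0.74,0,0,0,0,0,0],
  [0.65,0,0,0,0,0,0],
  [0.52,0,0,0,0,0,0],
  [0.5,0,0,0,0,0,0],
])

```text
t: 19.92
position: [0.6498, -0.3033, 0.0446]
eef_rot: [-0.279, 0.651, -0.651, 0.274]
ft_force: [-0.1, -0.6, 0.6]
grip_width: 0.0425
```

Request:
move_arm([
  [0.5,-0.1,0,0.05,0,0,0],
  [0.5,-0.3,0,0.15,0,0,0],
  [0.5,-0.6,0,0.3,0,0,0],
  [0.5,-0.95,0,0.45,0,0,0],
  [0.5,-0.95,0,0.45,0,0,0],
])

```text
t: 20.55
position: [0.5332, -0.3036, 0.0997]
eef_rot: [0.278, -0.65, 0.652, -0.274]
ft_force: [-0.2, -0.7, -0.5]
grip_width: 0.0428
```

Run:
```python
from h import *
s=robot.get_state(); print(s["t"],s["position"].round(4),s["joints"].round(2),s["ft_force"].round(1),s["grip_width"])
o=np.zeros((480,800,3),np.uint8)
for k,(n,x0,y0) in enumerate((("top",400,190),("scene",180,160))):
    i=snap(n,n+"7.png")
    a=cv2.resize(i[y0:y0+80,x0:x0+66],None,fx=6,fy=6,interpolation=2)
    o[:480,400*k:400*k+396]=a
cv2.imwrite("pics/c9.png",o)
```

```text
20.55 [ 0.5332 -0.3036  0.0997] [-0.98  0.56  2.35  1.93  0.7  -1.26] [-0.2 -0.7 -0.5] 0.04275406921112611
```

View pics/c9.png

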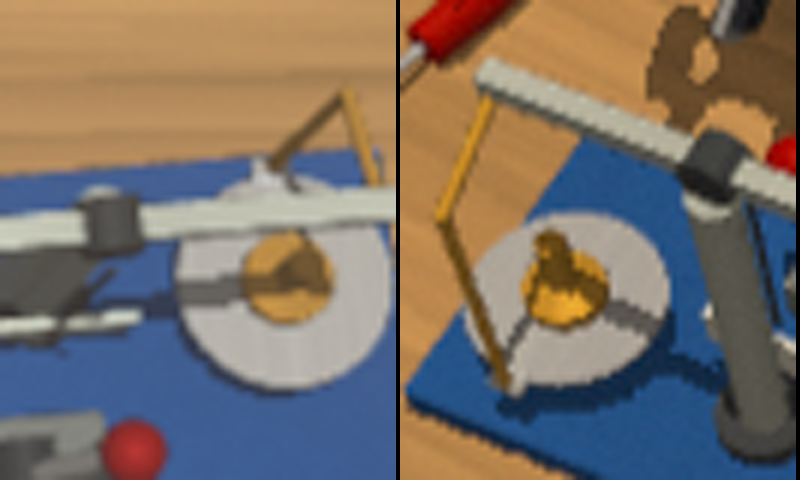

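The casting stands upright and released: foot at top crop (287,278), pan centre at about (285,282), so roughly 2 mm off. The beam is still level. Now the lever, whose knob is at top pixel (422,265), about (0.534, -0.227, 0.101).

Request:
move_arm([
  [1,0,0.15,0,0,0,0],
  [1,0.1,0.15,-0.1,0,0,0],
  [1,0.27,0.15,-0.27,0,0,0],
  [1,0.27,0.15,-0.27,0,0,0],
  [1,0.27,0.15,-0.27,0,0,0],
])

```text
t: 21.28
position: [0.5677, -0.2853, 0.0667]
eef_rot: [-0.279, 0.651, -0.651, 0.274]
ft_force: [-1.3, -0.5, 0.1]
grip_width: -0.0001
```

Request:
move_arm([
  [1,0,0.1,0,0,0,0],
  [1,0,0.2,0,0,0,0],
  [1,0,0.28,0,0,0,0],
  [1,0,0.36,0,0,0,0],
  [1,-0.02,0.44,0,0,0,0],
  [1,-0.02,0.52,0,0,0,0],
])

```text
t: 22.02
position: [0.565, -0.2223, 0.0666]
eef_rot: [0.279, -0.651, 0.651, -0.274]
ft_force: [0.4, -0.1, 0.6]
grip_width: 0.0001
```

Run:
```python
from h import *
s=robot.get_state(); print(s["t"],s["position"].round(4),s["ft_force"].round(1),s["grip_width"])
i=snap("scene","s8.png");j=snap("top","t8.png")
for n,m in(("scene",i),("top",j)):
    b,g,r=[m[:,:,k].astype(int) for k in range(3)]; y,x=np.where((r>90)&(g<r*.35)&(b<r*.45))
    k=(abs(x-246)<40)&(abs(y-188)<30) if n=="scene" else (abs(x-415)<45)&(abs(y-262)<25)
    print(n,k.sum(),px2w(n,[(x[k].mean(),y[k].mean())],.107) if k.sum() else None)
```

```text
22.025 [ 0.565  -0.2223  0.0666] [ 0.4 -0.1  0.6] 0.0001374803791909134
scene 63 [[ 0.52769198 -0.19702814  0.107     ]]
top 61 [[ 0.53057664 -0.19594854  0.107     ]]
```

The knob has moved to y ≈ -0.196 and tracks the finger with a 26 mm offset. Pushing it to the end.

Request:
move_arm([
  [1,0,0.08,0,0,0,0],
  [1,-0.02,0.16,0,0,0,0],
  [1,-0.03,0.22,0,0,0,0],
  [1,-0.03,0.27,0,0,0,0],
  [1,-0.03,0.3,0,0,0,0],
  [1,-0.03,0.3,0,0,0,0],
])

```text
t: 22.88
position: [0.5614, -0.1875, 0.0663]
eef_rot: [0.278, -0.65, 0.652, -0.274]
ft_force: [-6.6, -17.2, -2.6]
grip_width: -0.0003
```

```bash
cat > knob.py <<'E'
from h import *
def knob(tag):
    s=robot.get_state(); print(s["t"],s["position"].round(4),s["ft_force"].round(1))
    for n in("scene","top"):
        m=snap(n,n+tag+".png"); b,g,r=[m[:,:,k].astype(int) for k in range(3)]; y,x=np.where((r>90)&(g<r*.35)&(b<r*.45))
        k=(abs(x-246)<40)&(abs(y-188)<30) if n=="scene" else (abs(x-415)<45)&(abs(y-262)<25)
        print(n,k.sum(),px2w(n,[(x[k].mean(),y[k].mean())],.103).round(4) if k.sum() else None)
    # beam ends shift vs start in scene (template match around the right end / right pan)
    a=cv2.imread("pics/s0.png"); 
    for nm,(x0,y0,x1,y1) in(("rightend",(190,166,206,182)),("leftend",(255,195,276,215))):
        r_=cv2.matchTemplate(m0(tag)[y0-8:y1+8,x0-8:x1+8],a[y0:y1,x0:x1],cv2.TM_CCOEFF_NORMED); _,v,_,l=cv2.minMaxLoc(r_); print(nm,np.array(l)-8,round(v,2))
def m0(tag): return cv2.imread("pics/scene"+tag+".png")
E
python3 -c "from knob import *; knob('9')"
```

```text
22.875 [ 0.5614 -0.1875  0.0663] [ -6.6 -17.2  -2.6]
scene 38 [[ 0.5236 -0.1618  0.103 ]]
top 0 None
rightend [-1  1] 0.89
leftend [ 0 -1] 0.76
```

Request:
move_arm([
  [1,0,-0.1,0,0,0,0],
  [1,-0.1,-0.15,0.05,0,0,0],
  [1,-0.4,-0.15,0.1,0,0,0],
  [1,-0.7,-0.15,0.3,0,0,0],
  [1,-0.7,-0.1,0.3,0,0,0],
  [1,-0.7,-0.1,0.3,0,0,0],
  [1,-0.7,-0.1,0.3,0,0,0],
  [1,-0.7,-0.1,0.3,0,0,0],
])

```text
t: 23.98
position: [0.478, -0.1993, 0.102]
eef_rot: [0.278, -0.65, 0.652, -0.274]
ft_force: [1.0, 0.5, 0.5]
grip_width: 0.0003
```

```bash
python3 -c "
from knob import *; knob('10')
o=np.zeros((480,800,3),np.uint8)
for k,(n,x0,y0) in enumerate((('top',380,190),('scene',180,160))):
    i=cv2.imread('pics/'+n+'10.png'); w=100 if k==0 else 100
    a=cv2.resize(i[y0:y0+100,x0-(30 if k==0 else 0):][:, :100],None,fx=4,fy=4,interpolation=2); o[:400,400*k:400*k+400]=a
cv2.imwrite('pics/c10.png',o)"
```

```text
23.975 [ 0.478  -0.1993  0.102 ] [1.  0.5 0.5]
scene 35 [[ 0.5237 -0.1614  0.103 ]]
top 59 [[ 0.5274 -0.1632  0.103 ]]
rightend [-1  1] 0.89
leftend [ 0 -1] 0.79
```

Lever fully over: it met the stop at 17 N and the knob stayed at y ≈ -0.162. The right beam end has dropped. Going round to the left side of the knob to arrest again.

Request:
move_arm([
  [1,0,0.25,0,0,0,0],
  [1,0,0.5,0,0,0,0],
  [1,0,0.7,0,0,0,0],
  [1,0,0.7,0,0,0,0],
  [1,0.3,0.7,-0.1,0,0,0],
  [1,0.65,0.7,-0.29,0,0,0],
  [1,0.65,0.7,-0.29,0,0,0],
  [1,0.65,0.7,-0.29,0,0,0],
])

```text
t: 25.08
position: [0.5552, -0.1153, 0.0668]
eef_rot: [0.278, -0.65, 0.652, -0.273]
ft_force: [0.1, 0.4, -0.6]
grip_width: -0.0002
```

```bash
python3 -c "from knob import *; knob('11')"
```

```text
25.075 [ 0.5552 -0.1153  0.0668] [ 0.1  0.4 -0.6]
scene 34 [[ 0.5239 -0.1614  0.103 ]]
top 0 None
rightend [-1  1] 0.89
leftend [ 0 -1] 0.78
```

Request:
move_arm([
  [1,0,-0.1,0,0,0,0],
  [1,0,-0.2,0,0,0,0],
  [1,0.01,-0.28,0,0,0,0],
  [1,0.02,-0.36,0,0,0,0],
  [1,0.02,-0.44,0,0,0,0],
  [1,0.03,-0.52,0,0,0,0],
  [1,0.04,-0.6,0,0,0,0],
  [1,0.05,-0.66,0,0,0,0],
  [1,0.05,-0.7,0,0,0,0],
  [1,0.05,-0.7,0,0,0,0],
])

```text
t: 26.42
position: [0.5611, -0.2001, 0.0674]
eef_rot: [0.278, -0.65, 0.652, -0.274]
ft_force: [-0.4, 0.5, 0.6]
grip_width: -0.0001
```

```bash
python3 -c "from knob import *; knob('12')"
```

```text
26.425 [ 0.5611 -0.2001  0.0674] [-0.4  0.5  0.6]
scene 49 [[ 0.5318 -0.2262  0.103 ]]
top 0 None
rightend [0 0] 0.99
leftend [0 0] 0.88
```

Request:
move_arm([
  [1,0,-0.015,0,0,0,0],
  [1,0,-0.03,0,0,0,0],
  [1,0,-0.03,0,0,0,0],
])

```text
t: 26.9
position: [0.561, -0.2032, 0.0673]
eef_rot: [0.278, -0.65, 0.652, -0.274]
ft_force: [-0.3, 0.8, -0.6]
grip_width: 0.0001
```

```bash
python3 -c "from knob import *; knob('13')"
```

```text
26.9 [ 0.561  -0.2032  0.0673] [-0.3  0.8 -0.6]
scene 45 [[ 0.5326 -0.2282  0.103 ]]
top 0 None
rightend [0 0] 1.0
leftend [0 0] 0.88
```

Request:
move_arm([
  [1,0,-0.02,0,0,0,0],
  [1,0,-0.035,0,0,0,0],
  [1,0,-0.035,0,0,0,0],
])

```text
t: 27.38
position: [0.5605, -0.2045, 0.0671]
eef_rot: [-0.279, 0.652, -0.651, 0.272]
ft_force: [6.6, 20.0, -1.4]
grip_width: 0.0005
```

```bash
python3 -c "from knob import *; knob('14')"
```

```text
27.375 [ 0.5605 -0.2045  0.0671] [ 6.6 20.  -1.4]
scene 45 [[ 0.5326 -0.2282  0.103 ]]
top 0 None
rightend [0 0] 1.0
leftend [0 0] 0.88
```

At the stop (20 N). Now retreat and take a last look.

Request:
move_arm([
  [1,0,0.1,0,0,0,0],
  [1,0,0.2,0,0,0,0],
  [1,-0.2,0.2,0.1,0,0,0],
  [1,-0.5,0.2,0.3,0,0,0],
  [1,-0.9,0.2,0.6,0,0,0],
  [1,-0.9,0.2,0.6,0,0,0],
  [1,-0.9,0.2,0.6,0,0,0],
  [1,-0.9,0.2,0.6,0,0,0],
])

```text
t: 28.48
position: [0.4532, -0.1802, 0.1386]
eef_rot: [-0.279, 0.652, -0.651, 0.272]
ft_force: [-0.4, 0.0, -0.5]
grip_width: 0.0002
```

```bash
python3 -c "
from knob import *; knob('15')
o=np.zeros((560,800,3),np.uint8)
t=cv2.imread('pics/top15.png');s=cv2.imread('pics/scene15.png')
o[:280,:400]=cv2.resize(t[200:300,340:483],(400,280),interpolation=2)
o[:280,400:]=cv2.resize(s[165:270,175:325],(400,280),interpolation=2)
o[280:,:400]=cv2.resize(t[195:335,140:340],(400,280),interpolation=2)
o[280:,400:]=cv2.resize(s,(400,280),interpolation=2)
cv2.imwrite('pics/c15.png',o)"
```

```text
28.475 [ 0.4532 -0.1802  0.1386] [-0.4  0.  -0.5]
scene 48 [[ 0.5325 -0.2275  0.103 ]]
top 61 [[ 0.5335 -0.2301  0.103 ]]
rightend [0 0] 1.0
leftend [0 0] 1.0
```

View pics/c15.png

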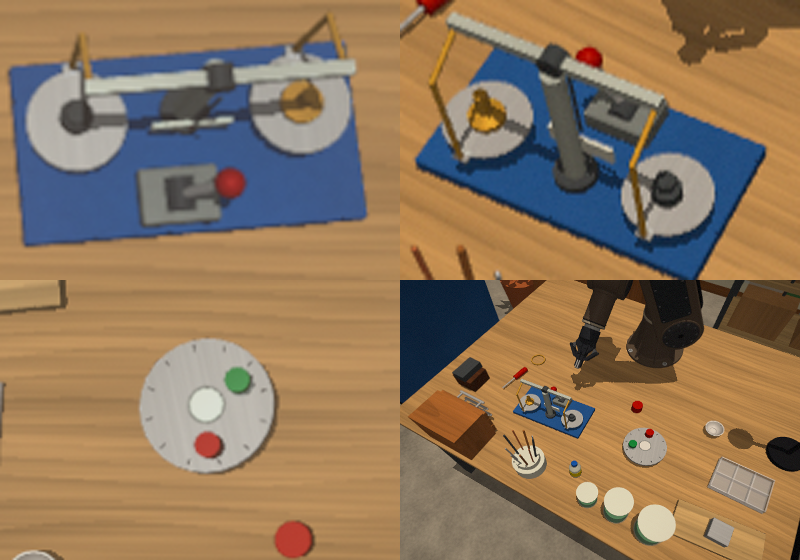

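The casting (crop 302,101) stands upright in mid-pan, and the weight (77,118) is in place. The knob is back at the right (230,183) and the beam is level. The jar and wax blank are standing on the turntable, and the arm is clear of everything. Handing in.

```bash
python3 -c "from cell import robot; print(robot.sign_off())"
```

```text
the job is handed in; nothing more can be done
None
```

I picked the casting off the turntable and stood it upright on the right-hand pan. I then pushed the lever to its left stop, let the casting's pan stay down for about 2 s, and pushed the lever back to its right stop. The job was handed in at about 28.6 s; hand-in gives no verdict.

**Last checks (pictures and force readings):**
- **Casting:** upright, about 2–3 mm from the pan's middle when I let go, and still central in the last picture.
- **Lever:** it met its stops at 17 N (left) and 20 N (right), and the knob is back where it started to within the few millimetres the cameras agree.
- **Beam:** the right end dropped about 1 px in the camera view while released, as expected for the stop. Afterwards both ends matched the first picture exactly.
- **Other things:** the weight is in place, the jar and wax blank stand on the turntable, the other things on the bench look unmoved, and the arm is clear. I never measured the turntable's speed, but the pictures show no visible turn.

**What disagreed:**
- The fingers appeared about 38 mm short of the reported TCP in both cameras. I trusted the cameras for the grasp and the placing, and the contact height on the pan agreed to about 1 mm.
- The two cameras differed by about 6 mm on the balance's position, so I used a value between them.
- My first tilted approach drove joint 6 to its range limit, and I re-routed the wrist to avoid it.

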